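Sweep rejected preforms off the inspection light box down the chute

TASK

Three rejected bottle preforms lie on their sides on the inspection light box. Sweep them along its top, over the open edge and down the chute, so that all three end up in the grey tote below it; push them gently and do not pinch or pick up any of them. Leave the preform that stands on its mouth and the steel ring gauge on the light box as they are.

Things in the scene. Friction and masses are not known exactly. Their poses are not given: they have to be found in the camera images.
- lightbox: fixed grey light box on the bench with a flat white top, 140 mm high, 290 mm along its x by 360 mm along its y axis. Origin: centre of its underside, on the bench; z up. An aluminium rim 4 mm thick, standing 20 mm above the top, closes its -x, +x and -y sides; the +y side is open over the whole width to the chute
- chute_edge (a point): middle of the light box's open edge, level with its top, 180 mm from the box's centre in +y (axes as the box). From here the full-width steel chute slopes down at 45 degrees for 58 mm in +y (58 mm down), with cheeks 31 mm high at both sides, and ends over the tote
- tote: open grey plastic tote under the end of the chute, fixed: 300 mm (x) by 180 mm (y) by 75 mm high, 5 mm walls and floor. Origin: centre of its underside, on the bench; axes nearly parallel to the light box's
- preform1: rejected PET preform (green test-tube shape, 92 mm long, about 28 g) lying on the light box: domed closed end, body 23 mm in diameter, support ring 33 mm in diameter 25 mm from the origin towards the mouth, neck 27 mm. Pushed sideways it rolls, and soon stops by itself. Origin: on its axis at mid length, 14 mm above the box's top while lying; x axis along it towards the mouth, z not always up
- preform2: rejected PET preform (green test-tube shape, 92 mm long, about 28 g) lying on the light box: domed closed end, body 23 mm in diameter, support ring 33 mm in diameter 25 mm from the origin towards the mouth, neck 27 mm. Pushed sideways it rolls, and soon stops by itself. Origin: on its axis at mid length, 14 mm above the box's top while lying; x axis along it towards the mouth, z not always up
- preform3: rejected PET preform (green test-tube shape, 92 mm long, about 28 g) lying on the light box: domed closed end, body 23 mm in diameter, support ring 33 mm in diameter 25 mm from the origin towards the mouth, neck 27 mm. Pushed sideways it rolls, and soon stops by itself. Origin: on its axis at mid length, 14 mm above the box's top while lying; x axis along it towards the mouth, z not always up
- standing_preform: a preform of the same kind and material standing upright on its mouth, dome up, on the +x part of the light box's top; 92 mm tall, 33 mm at its widest; origin at the middle of its underside, z up; leave it alone
- ring_gauge: steel thread ring gauge lying flat on the +x part of the light box's top: ring 64 mm outside, 27 mm hole, 20 mm high, 350 g; origin at the middle of its underside; leave it alone
There are look-alikes about, which are no part of the job. What is shaped like the preform1 but orange or purple is not meant.

How it is judged (in metres and radians):
At the end, for the whole second after the job is handed in: The middles of all three rejected preforms lie inside the tote's walls and below its rim (75 mm), at rest (below 100 mm/s); the standing preform is upright within 0.15 rad, and it and the ring gauge are within 15 mm of where they started (x of preform1 in the frame of tote between -0.145 and 0.145 m and y of preform1 in the frame of tote between -0.085 and 0.085 m and z of preform1 in the frame of tote between 0 and 0.075 m and linear speed of each of preform1, preform2, preform3 below 0.1 m/s and x of preform2 in the frame of tote between -0.145 and 0.145 m and y of preform2 in the frame of tote between -0.085 and 0.085 m and z of preform2 in the frame of tote between 0 and 0.075 m and x of preform3 in the frame of tote between -0.145 and 0.145 m and y of preform3 in the frame of tote between -0.085 and 0.085 m and z of preform3 in the frame of tote between 0 and 0.075 m and distance of each of standing_preform, ring_gauge from where it was at the start of the episode below 0.015 m and angle between standing_preform's own z axis and vertical below 0.15 rad); the robot touches nothing.
It fails at once if a rejected preform is lifted off the light box (its middle more than 70 mm above the box's top) (height (world z) of any of preform1, preform2, preform3 above 0.21 m).
It fails at once if a preform is pinched or jammed by the fingers with more than 25 N (contact force between the fingers and preform1 above 25 N or contact force between the fingers and preform2 above 25 N or contact force between the fingers and preform3 above 25 N).
It fails at once if the standing preform or the ring gauge is shifted by more than 15 mm (distance of any of standing_preform, ring_gauge from where it was at the start of the episode above 0.015 m).
It fails at once if the standing preform is tipped by more than 20 degrees (angle between standing_preform's own z axis and vertical above 0.35 rad).
It also fails if it takes over 69 s, if anything falls off the work surface, if the arm or the gripper's body presses on something with over 40 N, if the wrist force passes 120 N, or if a joint passes its speed limit or range.

ROBOT

A 7-joint arm with a two-finger parallel gripper is mounted at the origin on the work surface. World frame = base frame: x ahead of the robot, y to its left, z up, the work surface at z = 0. Lengths are in mm, angles in rad, forces in N, time in s.
With the tool pointing down it reaches from about 350 to 900 mm from the base axis. Payload 7.2 kg.
Tool frame: the origin (TCP) lies midway between the tips of the shut fingers; the grasp point (between the pads) lies 19 mm behind it (tcp_to_grasp is the distance from the TCP to the grasp point, in mm); z points along the fingers, y is the line along which they close (so a half turn about z gives the same grasp; the last joint's range is limited). The gripper opens to 88 mm and grips with 3 to 60 N. Pads are 20 mm wide; open, the fingers measure 115 mm over their backs; the gripper's body (75 mm by 178 mm) begins 61 mm behind the grasp point.
Start: joints at [-1.369, 0.411, -0.013, 1.596, 0.006, 1.134, -0.082], TCP at [166.596, 602.391, 222.653] pointing down, gripper open.
Joint ranges: [-2.95, 2.95], [-0.29, 1.99], [-1.47, 1.44], [0.14, 2.54], [-1.03, 4.17], [0.13, 1.85], [-2.86, 2.86]. Speed limits (rad/s): [2.39, 2.39, 3.01, 3.01, 3.14, 3.14, 3.14].

INTERFACE

Orientations are given as a unit quaternion [w, x, y, z].
In Python, from rig import read_state, grab_frame, job_done, tcp_to_grasp gives the robot as it stands.
- The arm moves only by the tool drive_tool, never from a script. Its argument "deltas" is a list that holds one entry, the list of rows, each a list of 4 numbers: the shift along the tool's x, y, z in units of 40 mm (1.0 is 40 mm), then the turn about the tool's z in degrees. In form: [[[dx, dy, dz, twist], ...]]. A call has 1 to 20 rows; each row shifts and turns the commanded pose from where the row before left it, along the tool's axes as they then stand; what a row does not reach is not made up. A row lasts 1/12 s, in which the tool goes at most 41.7 mm and 7.16 degrees, less where a joint would pass 70% of its speed; a pose out of reach is approached as far as the arm can. A call is refused whole if a number of a shift passes 1 or a number of a turn 7.16, either way. A call with a gripper value outside its range is refused whole. "grip" is the finger opening in mm, from 0 to 87.8, set as the call begins (left out, the last holds). The fingers move at their own pace and stop on an object; "newtons" is the grip in N (left out, the last holds). Time passes only in rows, so rows that do not move let the fingers close. It gives the time, the measured TCP pose, the force, the opening and the grip force at its end, in the units of the state.
- read_state(): the state, without advancing time (a new reading comes with each control period).
- grab_frame(name): name is "scene" or "top" or "wrist"; returns a dict with "image" (384x512x3 uint8, blue, green, red), "intrinsics" (3x3 intrinsics, pixels), "pose" (4x4, takes a point from camera to world coordinates). Camera axes: x right, y down, z forward; pixel columns grow to the right and rows downward; lengths in mm; the calibration is good to about 2 mm. The wrist camera is an equidistant fisheye: a pixel r from the principal point sees the ray r / f radians off the axis. A picture is of the moment at which its call begins. There is no depth.
- job_done(): hands the job in; it is judged then, once.
The state is a dict: "t": time; "joint_positions": joint angles; "dq": joint speeds; "tau": joint torques, N m; "ee_pos": TCP position; "tool_rot": TCP orientation; "contact_force": force on the tool from outside, world axes, zero at the start; "ft_torque": the same for the moment, N m; "width": opening from 0.0 (shut) to 1.0 (fully open); "finger_force": force on a finger pad.
Only numpy, scipy, OpenCV 4.12 (cv2) and the standard library are available. Lean on these libraries where they do the work, as an engineer would, in place of code of your own. Each camera call takes 0.05 s, during which the arm holds its last target. There are 200 camera calls.

## Working session

There is one attempt and no reset: what is moved stays moved. The work goes in short steps, Python scripts to look and compute and a tool call to move; the robot and the scene stay as the last step left them, time stands still between calls to the robot, and variables do not carry over. Pictures are saved under pics/ and viewed, at most 10 in all, crops included, and the job is handed in when it is done.

Besides the shell and the picture viewer there is one more tool, called after "Request:" as name(argument=value, ...) on one line, values as JSON. drive_tool: Moves the arm, as the interface text tells. Its arguments: {"type":"object","properties":{"deltas":{"type":"array"},"grip":{"type":"number"},"newtons":{"type":"number"}},"required":["deltas"]}

```bash
mkdir -p pics
python3 - <<'E'
from rig import *
import cv2,numpy as np,pickle
F={n:grab_frame(n) for n in("scene","top")}
pickle.dump(F,open("f0.pkl","wb"))
for n in F:
    cv2.imwrite(f"pics/{n}0.png",cv2.resize(F[n]["image"],(800,600),interpolation=cv2.INTER_CUBIC)); print(n,F[n]["intrinsics"],F[n]["pose"].round(3) if hasattr(F[n]["pose"],"round") else F[n]["pose"])
s=read_state();print(s)
E
```

```text
scene [[437.65960897   0.         252.9236679 ]
 [  0.         437.65960897 194.22093101]
 [  0.           0.           1.        ]] [[ 7.010000e-01  4.770000e-01 -5.300000e-01  1.017065e+03]
 [ 7.130000e-01 -4.720000e-01  5.190000e-01 -4.712610e+02]
 [-3.000000e-03 -7.420000e-01 -6.700000e-01  7.398270e+02]
 [ 0.000000e+00  0.000000e+00  0.000000e+00  1.000000e+00]]
top [[467.07473627   0.         252.75239431]
 [  0.         467.07473627 190.18614046]
 [  0.           0.           1.        ]] [[ 7.300000e-02 -9.730000e-01  2.170000e-01  2.946520e+02]
 [-9.970000e-01 -7.000000e-02  2.200000e-02 -3.178800e+01]
 [-7.000000e-03 -2.180000e-01 -9.760000e-01  1.171619e+03]
 [ 0.000000e+00  0.000000e+00  0.000000e+00  1.000000e+00]]
{'t': 0.1, 'joint_positions': array([-1.36921227,  0.41180111, -0.01271803,  1.59695639,  0.00558764,
        1.13428869, -0.0822053 ]), 'dq': array([ 3.63577365e-04, -1.55436874e-03, -7.15890494e-04, -3.24780390e-03,
        4.16989774e-05, -7.59817579e-04, -8.71233603e-04]), 'tau': array([ 1.83403157e-03, -5.89104831e+01,  6.43524081e-01, -2.91710132e+01,
       -5.37401636e-02,  1.45907979e-02,  3.80810980e-05]), 'ee_pos': array([166.48616019, 601.94884142, 221.90646888]), 'tool_rot': array([-5.23376457e-05,  1.34473791e-01,  9.90916897e-01, -7.07127684e-04]), 'contact_force': array([0.50718281, 0.40879632, 0.33641579]), 'ft_torque': array([-0.02071375, -0.02568937,  0.01050311]), 'finger_force': 0.0, 'width': 1.0013718730198222}
```

View pics/scene0.png

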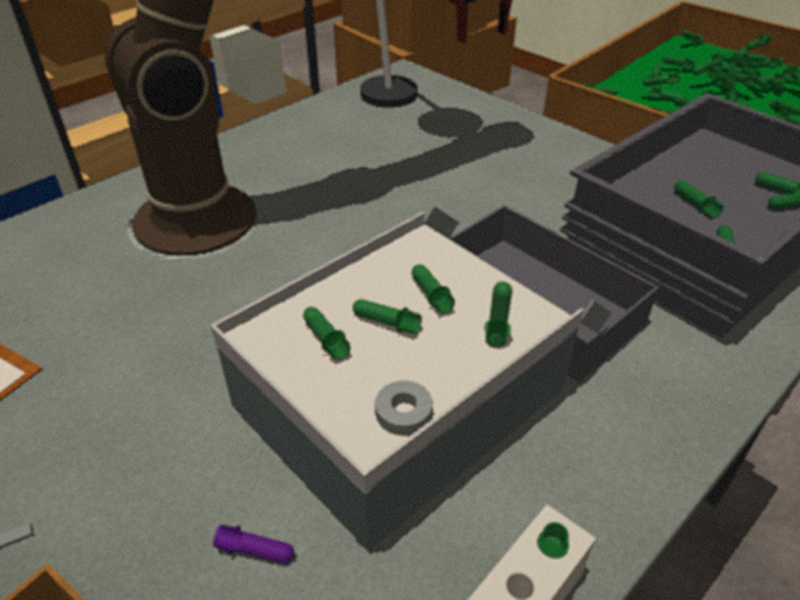

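View pics/top0.png

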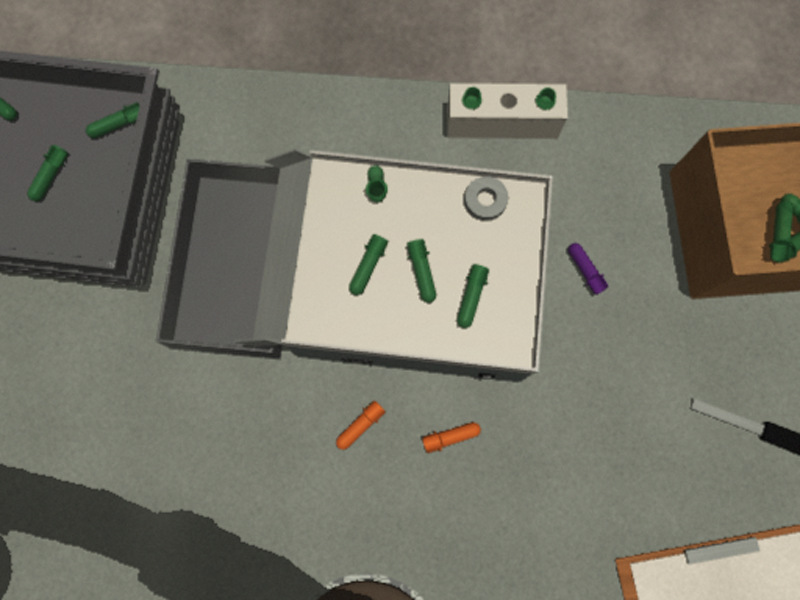

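The top view shows the three lying green preforms on the light box at (369,265), (422,271) and (473,296). The standing one is at (376,185) and the ring gauge at (487,198). The open edge is on the left, with the chute and tote beyond it. Orange and purple look-alikes lie off the box, and other green ones sit in trays or the rack. Only the three lying on the white top fit the description.

```bash
cat > h.py <<'E'
import numpy as np,cv2
S=1.5625
def ray(f,p):
    K=f["intrinsics"];P=np.array(f["pose"]);d=P[:3,:3]@np.linalg.solve(K,[p[0],p[1],1.]);return P[:3,3],d/np.linalg.norm(d)
def plane(f,p,z):
    o,d=ray(f,p);return o+d*(z-o[2])/d[2]
def tri(f,p,g,q):
    o1,d1=ray(f,p);o2,d2=ray(g,q);t=np.linalg.lstsq(np.c_[d1,-d2],o2-o1,rcond=None)[0]
    a=o1+t[0]*d1;b=o2+t[1]*d2;return (a+b)/2,np.linalg.norm(a-b)
def blobs(f,roi):
    im=f["image"];h=cv2.cvtColor(im,cv2.COLOR_BGR2HSV);m=cv2.inRange(h,(40,90,25),(85,255,255))
    k=np.zeros_like(m);cv2.fillPoly(k,[np.int32(np.array(roi)/S)],255);m&=k
    n,l,s,c=cv2.connectedComponentsWithStats(m)
    out=[]
    for i in range(1,n):
        if s[i,4]<60: continue
        pts=np.argwhere(l==i)[:,::-1].astype(float);c=pts.mean(0);u=np.linalg.svd(pts-c,full_matrices=0)[2][0];t=(pts-c)@u
        out.append((c,c+u*t.min(),c+u*t.max(),s[i,4]))
    return out
ROIT=[(305,150),(555,175),(540,375),(280,350)]
E
python3 - <<'E'
from h import *
import pickle
F=pickle.load(open("f0.pkl","rb"));T,C=F["top"],F["scene"]
print("top plane 140 corners")
for p in [(311,157),(284,345),(548,180),(537,368)]: print(p,plane(T,np.array(p)/S,140).round(0))
print("scene corners",[plane(C,np.array(p)/S,140).round(0) for p in [(428,226),(580,316)]])
for n,p,q in [("ring",(487,198),(404,408)),("tote far -x +y",(161,343),(505,208)),("tote +x +y",(188,161),(656,289)),("rim corner -x-y",(537,370),(216,326)),("rim corner +x-y",(551,178),(365,477))]:
    print(n,*[np.round(v,1) for v in tri(T,np.array(p)/S,C,np.array(q)/S)])
A=blobs(T,ROIT);B=blobs(C,[(216,326),(365,470),(585,315),(500,260),(428,226)])
for a in A:
    print("TOP",(a[0]*S).round(),a[3],[plane(T,x,154).round(0)[:2] for x in a[:3]])
    for b in B:
        X,e=tri(T,a[0],C,b[0])
        if e<12: print("   match",(b[0]*S).round(),X.round(1),round(e,1))
E
```

```text
top plane 140 corners
(311, 157) [732. 135. 140.]
(284, 345) [443. 145. 140.]
(548, 180) [ 720. -224.  140.]
(537, 368) [ 436. -216.  140.]
scene corners [array([454., 149., 140.]), array([726., 144., 140.])]
ring [ 680.9 -131.6  153.5] 2.9
tote far -x +y [444.9 347.8  71.4] 8.3
tote +x +y [739.4 342.8  72.9] 0.0
rim corner -x-y [ 431.9 -209.8  160.2] 6.6
rim corner +x-y [ 717.4 -223.5  157.5] 3.7
TOP [376. 184.] 213 [array([690.,  33.]), array([719.,  37.]), array([665.,  29.])]
   match [498. 316.] [678.5  31.  183.5] 0.9
TOP [367. 264.] 355 [array([568.,  35.]), array([609.,  20.]), array([523.,  51.])]
   match [433. 289.] [568.1  35.7 154.3] 1.9
TOP [422. 269.] 361 [array([564., -44.]), array([607., -30.]), array([520., -58.])]
   match [388. 315.] [564.6 -42.7 156.5] 2.8
TOP [472. 294.] 368 [array([ 533., -118.]), array([ 576., -128.]), array([ 487., -107.])]
   match [327. 334.] [ 533.2 -116.7  154. ] 2.2
```

Request:
drive_tool(deltas=[[[-0.665,-0.592,0,0],[-0.665,-0.592,0,0],[-0.665,-0.592,0,0],[-0.665,-0.592,0,0],[-0.665,-0.592,0,0],[-0.665,-0.592,0,0],[-0.665,-0.592,0,0],[-0.665,-0.592,0,0],[-0.665,-0.592,0,0],[-0.665,-0.592,0,0],[-0.665,-0.592,0,0],[-0.665,-0.592,0,0],[-0.665,-0.592,0,0],[-0.665,-0.592,0,0],[-0.665,-0.592,0,0],[-0.665,-0.592,0,0],[-0.665,-0.592,0,0],[-0.665,-0.592,0,0],[-0.665,-0.592,0,0],[-0.665,-0.592,0,0]]], grip=40)

```text
t: 1.77
ee_pos: [553.6, 2.5, 222.5]
tool_rot: [-0.0, 0.134, 0.991, -0.0]
contact_force: [-0.0, 0.9, 0.4]
width: 0.455
finger_force: 0.0
```

Request:
drive_tool(deltas=[[[0,0,0,6.9],[0,0,0,6.9],[0,0,0,6.9],[0,0,0,6.9],[0,0,0,6.9],[0,0,0,6.9],[0,0,0,6.9],[0,0,0,6.9],[0,0,0,6.9],[0,0,0,6.9],[0,0,0,6.9],[0,0,0,6.9],[0,0,0,6.9],[0,0,0,0]]])

```text
t: 2.93
ee_pos: [552.9, 4.2, 222.3]
tool_rot: [-0.0, 0.796, 0.606, -0.0]
contact_force: [0.5, -0.1, 0.2]
width: 0.459
finger_force: 0.0
```

Run:
```python
from rig import *
import cv2
a=grab_frame("scene")["image"][110:310,100:420];b=grab_frame("wrist")["image"]
import numpy as np
cv2.imwrite("pics/w1.png",np.hstack([cv2.resize(a,(400,300)),cv2.resize(b,(400,300))]))
```

```text
(no output)
```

View pics/w1.png

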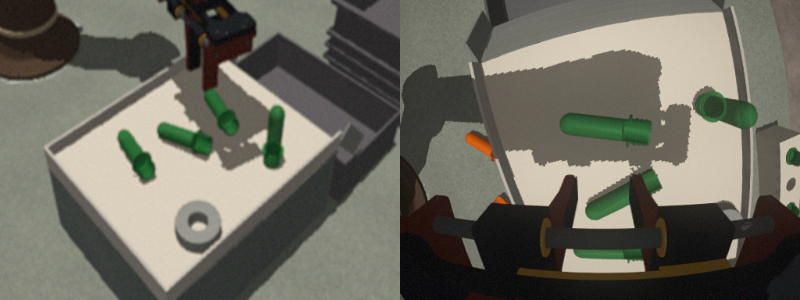

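Request:
drive_tool(deltas=[[[0,0,0.47,0],[0,0,0.47,0],[0,0,0.47,0],[0,0,0.45,0],[0,0,0,0],[0.11,-0.03,0,0],[0.11,-0.03,0,0],[0.11,-0.03,0,0],[0.11,-0.03,0,0],[0.11,-0.03,0,0],[0.11,-0.03,0,0]]])

```text
t: 3.95
ee_pos: [553.3, 32.3, 148.8]
tool_rot: [0.0, 0.794, 0.608, 0.0]
contact_force: [-0.5, -0.4, -0.5]
width: 0.454
finger_force: 0.0
```

Request:
drive_tool(deltas=[[[0.145,-0.04,0,-1],[0.145,-0.035,0,-1],[0.145,-0.03,0,-1],[0.145,-0.03,0,-1],[0.145,-0.03,0,-1],[0.145,-0.025,0,-1],[0.145,-0.02,0,-1],[0.145,-0.02,0,-1],[0.145,-0.02,0,-1],[0.145,-0.02,0,-1]]])

```text
t: 4.78
ee_pos: [553.2, 91.1, 148.2]
tool_rot: [0.0, 0.738, 0.675, 0.0]
contact_force: [-0.3, -0.2, -0.7]
width: 0.455
finger_force: 0.1
```

```bash
cat > look.py <<'E'
from rig import *
from h import *
T=grab_frame("top")
for a in blobs(T,[(160,150),(555,175),(540,375),(160,355)]):
    print((a[0]*S).round(),a[3],[plane(T,x,154).round(0)[:2] for x in a[:3]])
s=read_state();print(s["t"],s["ee_pos"].round(1),s["contact_force"].round(1))
cv2.imwrite("pics/t_last.png",cv2.resize(T["image"][80:250,90:370],(784,476)))
E
python3 look.py
```

```text
[376. 184.] 209 [array([690.,  32.]), array([717.,  36.]), array([665.,  29.])]
[422. 269.] 360 [array([564., -44.]), array([607., -30.]), array([520., -58.])]
[472. 295.] 367 [array([ 533., -118.]), array([ 576., -128.]), array([ 487., -107.])]
4.8333 [553.1  92.5 148.2] [0.1 0.7 0.2]
```

Request:
drive_tool(deltas=[[[0.15,-0.012,0,0],[0.15,-0.012,0,0],[0.15,-0.012,0,0],[0.15,-0.012,0,0],[0.15,-0.012,0,0],[0.15,-0.012,0,0],[0.15,-0.012,0,0],[0.15,-0.012,0,0],[0.15,-0.012,0,0],[0.15,-0.012,0,0],[0.15,-0.012,0,0],[0,0,0,0],[0,0,0,0],[0,0,0,0],[0,0,0,0]]])

```text
t: 6.08
ee_pos: [553.9, 156.2, 148.3]
tool_rot: [0.0, 0.738, 0.674, -0.0]
contact_force: [-0.6, -0.1, 0.0]
width: 0.452
finger_force: 0.0
```

```bash
python3 look.py
```

```text
[376. 184.] 209 [array([690.,  32.]), array([717.,  36.]), array([665.,  29.])]
[422. 269.] 362 [array([564., -44.]), array([607., -30.]), array([520., -58.])]
[472. 294.] 369 [array([ 533., -118.]), array([ 576., -128.]), array([ 487., -107.])]
6.1333 [553.9 156.3 148.3] [ 0.   0.3 -0.1]
```

Request:
drive_tool(deltas=[[[0,0,-0.55,0],[0,0,-0.55,0],[0,0,-0.55,0],[-0.735,0.072,0,0],[-0.735,0.072,0,0],[-0.735,0.072,0,0],[-0.735,0.072,0,0],[-0.735,0.072,0,0],[-0.735,0.072,0,0],[-0.735,0.072,0,0],[-0.735,0.072,0,0],[0,0,0,-6.7],[0,0,0,-6.7],[0,0,0,-6.7],[0,0,0,0]]])

```text
t: 7.38
ee_pos: [555.5, -80.3, 214.4]
tool_rot: [0.0, 0.608, 0.794, 0.0]
contact_force: [-0.2, 0.4, -0.0]
width: 0.453
finger_force: 0.0
```

```bash
python3 look.py
```

```text
[376. 184.] 210 [array([690.,  32.]), array([717.,  36.]), array([665.,  29.])]
[194. 317.] 248 [array([471., 274.]), array([503., 293.]), array([437., 253.])]
7.4333 [555.6 -80.1 214.4] [0.  0.5 0.2]
```

View pics/t_last.png

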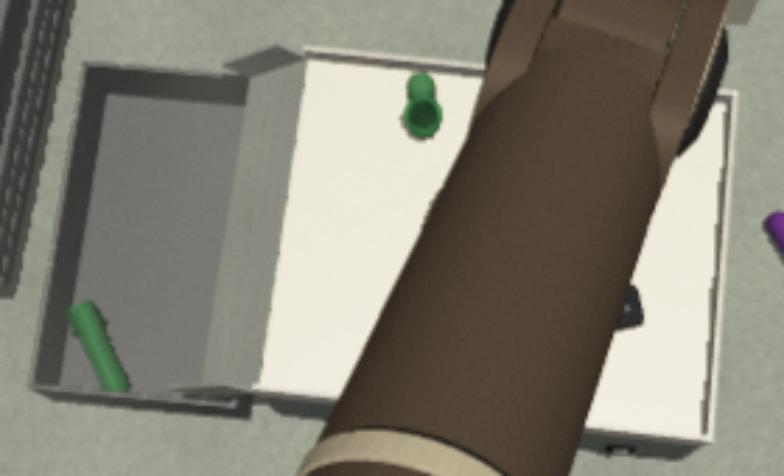

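P1 is in the tote, at about (98,350) in the crop. P2 is next.

Request:
drive_tool(deltas=[[[0,0,0.41,0],[0,0,0.41,0],[0,0,0.41,0],[0,0,0.41,0],[0,0,0,0],[0.11,0.03,0,0],[0.11,0.03,0,0],[0.11,0.03,0,0],[0.11,0.03,0,0],[0.145,0.038,0,1],[0.145,0.035,0,1],[0.145,0.033,0,1],[0.145,0.03,0,1],[0.145,0.028,0,1],[0.145,0.025,0,1],[0.145,0.023,0,1],[0.145,0.02,0,1],[0.145,0.018,0,1],[0.145,0.015,0,1]]])

```text
t: 9.02
ee_pos: [556.0, -1.3, 149.4]
tool_rot: [0.0, 0.676, 0.737, 0.001]
contact_force: [-0.4, 0.8, 1.0]
width: 0.456
finger_force: 0.0
```

```bash
python3 look.py;python3 -c "
from rig import *;import cv2
cv2.imwrite('pics/s2.png',cv2.resize(grab_frame('scene')['image'][110:310,100:420],(640,400)))"
```

```text
[472. 294.] 368 [array([ 533., -118.]), array([ 576., -128.]), array([ 487., -107.])]
[194. 317.] 259 [array([471., 274.]), array([503., 293.]), array([437., 253.])]
9.0667 [5.560e+02 1.000e-01 1.492e+02] [ 0.2  1.2 -0. ]
```

View pics/s2.png

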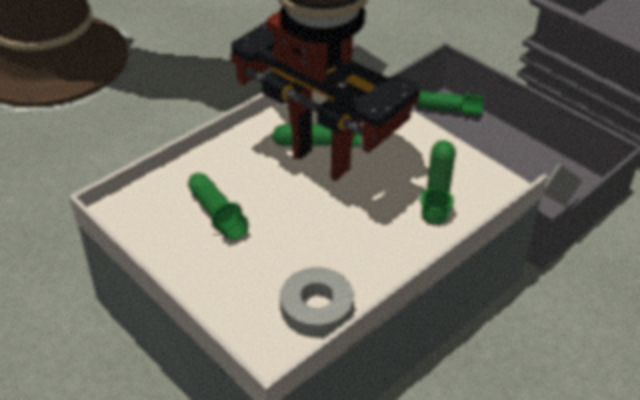

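Run:
```python
from h import *
import pickle
C=pickle.load(open("f0.pkl","rb"))["scene"]
for p in [(283,135),(360,140)]: print(plane(C,(100+p[0]/2,110+p[1]/2),154).round())
```

```text
[500.   2. 154.]
[562.  53. 154.]
```

P2 has slewed: its dome is near (500,2) and its mouth is ahead. I'll back off and push on the dome side to square it up.

Request:
drive_tool(deltas=[[[-0.375,-0.032,0,0],[-0.375,-0.032,0,0],[0.03,-0.35,0,2.5],[0.03,-0.35,0,2.5],[0.15,0,0,0],[0.15,0,0,0],[0.12,0,0,0],[0.12,0,0,0],[0.12,0,0,0],[0.12,0,0,0],[0.12,0,0,0],[0.12,0,0,0],[0.12,0,0,0],[0.12,0,0,0],[0.12,0,0,0],[0,0,0,0]]])

```text
t: 10.45
ee_pos: [527.7, 24.7, 148.6]
tool_rot: [-0.0, 0.707, 0.707, 0.0]
contact_force: [-0.0, 0.4, -0.9]
width: 0.454
finger_force: 0.0
```

```bash
cat > look2.py <<'E'
from h import *
from rig import *
C=grab_frame("scene")
for a in blobs(C,[(216,326),(365,470),(585,315),(660,290),(505,208),(428,226)]): print((a[0]*S).round(),a[3],[plane(C,x,154).round(0)[:2] for x in a[:3]])
cv2.imwrite('pics/s_last.png',cv2.resize(C['image'][110:310,100:420],(640,400)))
E
python3 look2.py
```

```text
[507. 251.] 309 [array([586., 170.]), array([553., 146.]), array([614., 191.])]
[404. 257.] 73 [array([493.,  58.]), array([477.,  69.]), array([506.,  50.])]
[378. 260.] 72 [array([474.,  27.]), array([464.,  43.]), array([481.,  14.])]
[498. 316.] 443 [array([661.,  58.]), array([624., 112.]), array([690.,  14.])]
[327. 334.] 426 [array([ 534., -116.]), array([ 482., -105.]), array([ 577., -125.])]
```

View pics/s_last.png

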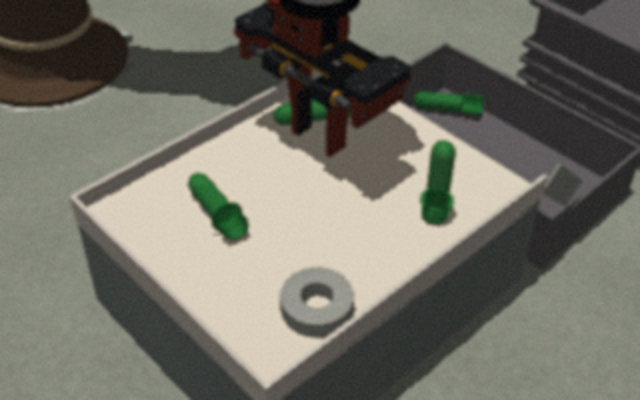

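Request:
drive_tool(deltas=[[[-0.5,0,0,0],[-0.2,0,-0.6,0],[0,0,-0.6,0],[0,0,-0.6,0],[0,0,0,0]]])

```text
t: 10.92
ee_pos: [529.8, -5.7, 224.7]
tool_rot: [0.002, 0.708, 0.706, 0.003]
contact_force: [0.7, 0.6, 0.4]
width: 0.453
finger_force: 0.0
```

```bash
cat > lookw.py <<'E'
import h
from h import *
from rig import *
W=grab_frame("wrist");K=np.array(W["intrinsics"])
def ray(f,p):
    P=np.array(f["pose"]);v=(np.array(p)-K[:2,2])/K[0,0];r=np.hypot(*v);d=P[:3,:3]@np.r_[v/r*np.sin(r),np.cos(r)];return P[:3,3],d
def wplane(p,z=152):
    o,d=ray(W,p);return (o+d*(z-o[2])/d[2]).round()[:2]
im=W["image"];m=cv2.inRange(cv2.cvtColor(im,cv2.COLOR_BGR2HSV),(40,90,25),(85,255,255))
n,l,s,c=cv2.connectedComponentsWithStats(m)
for i in range(1,n):
    if s[i,4]<150: continue
    pts=np.argwhere(l==i)[:,::-1].astype(float);q=np.array([wplane(p) for p in pts])
    mu=q.mean(0);u=np.linalg.svd(q-mu,full_matrices=0)[2][0];t=(q-mu)@u;w=(q-mu)@[-u[1],u[0]]
    print(c[i].round(),s[i,4],"c",mu.round(),"ends",(mu+u*t.min()).round(),(mu+u*t.max()).round(),"w-",round(np.ptp(w[t<-15]),0) if (t<-15).any() else 0,"w+",round(np.ptp(w[t>15]),0) if (t>15).any() else 0)
cv2.imwrite("pics/w_last.png",cv2.resize(im,(640,480)))
s=read_state();print(s["t"],s["ee_pos"].round(1),s["tool_rot"].round(3))
E
python3 lookw.py
```

```text
[217. 127.] 3168 c [497.  57.] ends [522.  91.] [467.  18.] w- 32.0 w+ 23.0
[427. 162.] 440 c [681.  32.] ends [662.  37.] [701.  27.] w- 21.0 w+ 22.0
[473. 180.] 604 c [741.  16.] ends [717.  23.] [760.  11.] w- 18.0 w+ 16.0
[492. 249.] 291 c [797. -65.] ends [781. -56.] [818. -76.] w- 13.0 w+ 18.0
[287. 323.] 323 c [ 558. -136.] ends [ 575. -138.] [ 525. -130.] w- 16.0 w+ 5.0
10.9667 [529.   -5.1 222.8] [0.001 0.708 0.707 0.002]
```

View pics/w_last.png

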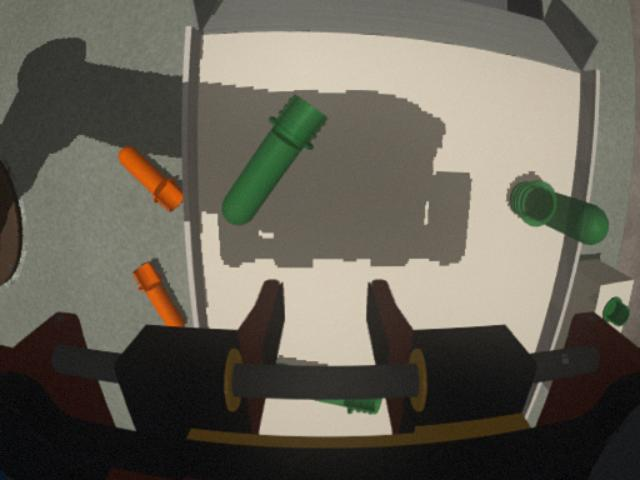

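The wrist view shows P2 with its dome at (235,210) px, world (467,18), and its mouth at (310,115) px, world (522,91). I'll roll it parallel against the -x rim, then push it along the rim from its dome end.

Request:
drive_tool(deltas=[[[0.625,0.26,0,0],[0.625,0.26,0,0],[0.625,0.26,0,0],[0,0,0,-6.92],[0,0,0,-6.92],[0,0,0,-6.92],[0,0,0,-6.92],[0,0,0,-6.92],[0,0,0,-6.92],[0,0,0,-6.92],[0,0,0,-6.92],[0,0,0,-6.92],[0,0,0,-6.92],[0,0,0,-6.92],[0,0,0,-6.92],[0,0,0,-6.92],[0,0,0,0]]])

```text
t: 12.38
ee_pos: [558.4, 70.1, 219.6]
tool_rot: [-0.001, -0.002, 1.0, -0.0]
contact_force: [0.3, -0.5, -0.3]
width: 0.455
finger_force: 0.0
```

Request:
drive_tool(deltas=[[[0,0,0.46,0],[0,0,0.46,0],[0,0,0.46,0],[0,0,0.46,0],[0,0,0,0],[0.12,0,0,0],[0.12,0,0,0],[0.12,0,0,0],[0.12,0,0,0],[0.12,0,0,0],[0.12,0,0,0],[0.12,0,0,0],[0.12,0,0,0],[0.12,0,0,0],[0.12,0,0,0],[0.12,0,0,0],[0.12,0,0,0],[0,0,0,0]]])

```text
t: 13.88
ee_pos: [500.3, 70.5, 147.0]
tool_rot: [-0.0, 0.001, 1.0, 0.0]
contact_force: [0.2, -0.0, -1.1]
width: 0.455
finger_force: 0.0
```

```bash
python3 lookw.py
```

```text
[465. 180.] 1238 c [460. 204.] ends [436. 187.] [483. 220.] w- 14.0 w+ 18.0
[226. 207.] 6481 c [477.  52.] ends [463.   3.] [489.  95.] w- 24.0 w+ 34.0
[ 21. 241.] 1199 c [ 507. -112.] ends [483. -97.] [ 540. -133.] w- 25.0 w+ 21.0
13.9333 [500.9  70.5 147.1] [-0.     0.001  1.     0.   ]
```

Request:
drive_tool(deltas=[[[0.1,0,0,0],[0.1,0,0,0],[0.1,0,0,0],[0.05,0,0,0],[0,0,0,0]]])

```text
t: 14.35
ee_pos: [486.8, 70.5, 147.1]
tool_rot: [-0.0, 0.001, 1.0, 0.0]
contact_force: [-0.4, 0.3, -1.0]
width: 0.454
finger_force: 0.0
```

```bash
python3 lookw.py
```

```text
[463. 191.] 1175 c [454. 204.] ends [430. 188.] [477. 220.] w- 14.0 w+ 18.0
[224. 210.] 6478 c [465.  51.] ends [456.   1.] [473.  94.] w- 24.0 w+ 35.0
[ 24. 248.] 730 c [ 499. -110.] ends [483. -95.] [ 521. -132.] w- 17.0 w+ 13.0
14.4 [487.1  70.5 147.1] [-0.     0.001  1.     0.   ]
```

Request:
drive_tool(deltas=[[[0.08,0,0,0],[0,0,0,0]]])

```text
t: 14.57
ee_pos: [483.7, 70.4, 147.0]
tool_rot: [-0.0, 0.001, 1.0, 0.0]
contact_force: [-0.2, 0.1, -0.1]
width: 0.454
finger_force: 0.1
```

Request:
drive_tool(deltas=[[[-0.5,0,0,0],[0,0,-0.6,0],[0,0,-0.6,0],[0,0,-0.5,0],[0.4,-0.67,0,0],[0.4,-0.67,0,0],[0,0,0,6.4],[0,0,0,6.4],[0,0,0,6.4],[0,0,0,0],[0,0,0,0]]], grip=60)

```text
t: 15.48
ee_pos: [472.0, 16.9, 215.0]
tool_rot: [-0.0, 0.166, 0.986, -0.0]
contact_force: [0.6, 0.0, 0.0]
width: 0.685
finger_force: 0.0
```

```bash
python3 lookw.py
```

```text
[465. 121.] 862 c [457. 215.] ends [431. 196.] [483. 233.] w- 16.0 w+ 21.0
[294. 182.] 3358 c [461.  50.] ends [468.  95.] [454.   1.] w- 33.0 w+ 23.0
15.5333 [472.  17. 215.] [-0.     0.166  0.986 -0.   ]
```

View pics/w_last.png

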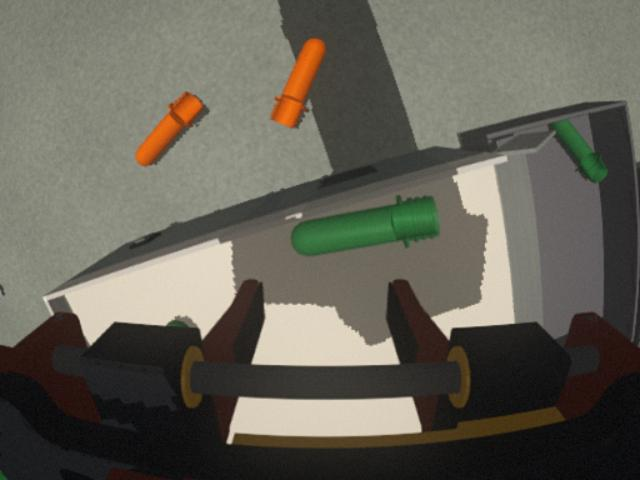

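Request:
drive_tool(deltas=[[[-0.083,0.028,0,0],[0,0,0.42,0],[0,0,0.42,0],[0,0,0.42,0],[0,0,0.42,0],[0,0,0,0],[0.037,0.119,0,0],[0.037,0.119,0,0],[0.037,0.119,0,0],[0.037,0.119,0,0],[0.037,0.119,0,0],[0.037,0.119,0,0],[0.037,0.119,0,0],[0.037,0.119,0,0]]])

```text
t: 16.7
ee_pos: [477.0, 57.3, 148.0]
tool_rot: [0.0, 0.167, 0.986, 0.0]
contact_force: [-0.1, -0.6, 1.4]
width: 0.684
finger_force: 0.1
```

```bash
python3 lookw.py
```

```text
[473. 128.] 1245 c [452. 210.] ends [429. 194.] [474. 226.] w- 14.0 w+ 17.0
[293. 209.] 6634 c [462.  83.] ends [470. 128.] [454.  33.] w- 35.0 w+ 24.0
16.75 [477.   58.4 147.9] [-0.     0.167  0.986  0.   ]
```

Sliding well along the rim, so I'll continue.

Request:
drive_tool(deltas=[[[0.037,0.119,0,0],[0.037,0.119,0,0],[0.037,0.119,0,0],[0.037,0.119,0,0],[0.037,0.119,0,0],[0.037,0.119,0,0],[0.037,0.119,0,0],[0.037,0.119,0,0],[0.037,0.119,0,0],[0.037,0.119,0,0],[0.037,0.119,0,0]]])

```text
t: 17.67
ee_pos: [478.9, 112.0, 147.8]
tool_rot: [-0.0, 0.168, 0.986, 0.0]
contact_force: [0.1, -1.0, 0.3]
width: 0.685
finger_force: 0.1
```

```bash
python3 lookw.py
```

```text
[437. 139.] 1470 c [452. 235.] ends [429. 219.] [474. 250.] w- 13.0 w+ 16.0
[291. 204.] 6545 c [461. 138.] ends [465. 183.] [456.  87.] w- 34.0 w+ 24.0
17.7167 [478.9 113.1 147.8] [0.    0.167 0.986 0.   ]
```

Request:
drive_tool(deltas=[[[0.037,0.119,0,0],[0.037,0.119,0,0],[0.037,0.119,0,0],[0.037,0.119,0,0],[0.037,0.119,0,0],[0.037,0.119,0,0],[0.037,0.119,0,0],[0.037,0.119,0,0],[0,0,0,0],[0,0,0,0],[0,0,0,0],[0,0,0,0]]])

```text
t: 18.72
ee_pos: [480.3, 151.0, 147.8]
tool_rot: [0.0, 0.168, 0.986, -0.0]
contact_force: [-0.3, -0.0, 0.5]
width: 0.683
finger_force: 0.0
```

```bash
python3 lookw.py; python3 look.py
```

```text
[404. 141.] 3175 c [449. 251.] ends [460. 276.] [436. 223.] w- 39.0 w+ 25.0
18.7667 [480.3 151.  147.8] [-0.     0.168  0.986 -0.   ]
[376. 184.] 210 [array([690.,  32.]), array([717.,  37.]), array([665.,  28.])]
[472. 295.] 366 [array([ 533., -118.]), array([ 576., -128.]), array([ 487., -107.])]
18.8167 [480.3 151.1 147.9] [-0.4  0.2 -0.5]
```

P2 went down the chute. P3 is next, with a wider finger span.

Request:
drive_tool(deltas=[[[0,0,-0.6,0],[0,0,-0.6,0],[0,0,-0.5,0],[-0.371,-0.681,0,0],[-0.371,-0.681,0,0],[-0.371,-0.681,0,0],[-0.371,-0.681,0,0],[-0.371,-0.681,0,0],[-0.371,-0.681,0,0],[-0.371,-0.681,0,0],[-0.371,-0.681,0,0],[-0.371,-0.681,0,0],[-0.371,-0.681,0,0],[0,0,0,0]]])

```text
t: 19.98
ee_pos: [530.0, -161.9, 216.3]
tool_rot: [0.001, 0.171, 0.985, -0.002]
contact_force: [-0.9, -0.9, 0.4]
width: 0.684
finger_force: 0.0
```

Request:
drive_tool(deltas=[[[0,0,0,7.14],[0,0,0,7.14],[0,0,0,7.14],[0,0,0,7.14],[0,0,0,7.14],[0,0,0,7.14],[0,0,0,7.14],[0,0,0,7.14],[0,0,0,7.14],[0,0,0,7.14],[0,0,0,7.14],[0,0,0,7.14],[0,0,0,0]]])

```text
t: 21.07
ee_pos: [530.2, -154.3, 215.7]
tool_rot: [-0.0, 0.795, 0.607, -0.0]
contact_force: [-0.5, -0.3, -1.3]
width: 0.686
finger_force: 0.0
```

```bash
python3 lookw.py
```

```text
[506.  81.] 203 c [791. -97.] ends [794. -86.] [ 789. -108.] w- 0 w+ 0
[249. 162.] 3421 c [ 531. -116.] ends [ 573. -127.] [ 483. -104.] w- 33.0 w+ 23.0
21.1167 [ 530.3 -154.4  215.7] [-0.     0.793  0.61  -0.   ]
```

View pics/w_last.png

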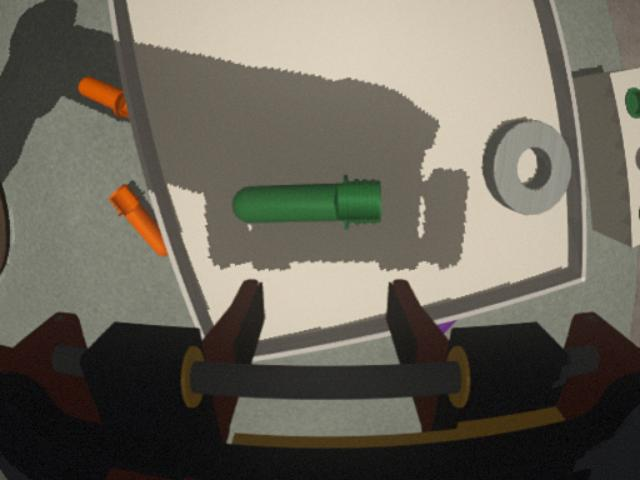

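The wrist view shows P3 lying square to the tool, from (235,205) to (380,200) px. I'll descend behind it and push.

Request:
drive_tool(deltas=[[[0,0,0.42,0],[0,0,0.42,0],[0,0,0.42,0],[0,0,0.43,0],[0,0,0,0],[0.121,-0.032,0,0],[0.121,-0.032,0,0],[0.121,-0.032,0,0],[0.121,-0.032,0,0],[0.121,-0.032,0,0],[0.121,-0.032,0,0],[0.121,-0.032,0,0],[0.121,-0.032,0,0],[0.121,-0.032,0,0],[0.121,-0.032,0,0]]])

```text
t: 22.37
ee_pos: [530.5, -104.2, 148.2]
tool_rot: [0.0, 0.793, 0.609, -0.0]
contact_force: [-0.8, -0.3, -0.1]
width: 0.684
finger_force: 0.0
```

```bash
python3 lookw.py
```

```text
[257. 190.] 6745 c [537. -71.] ends [580. -71.] [486. -71.] w- 34.0 w+ 23.0
22.4167 [ 530.5 -103.   148.1] [-0.     0.793  0.609  0.   ]
```

Request:
drive_tool(deltas=[[[0.1,-0.027,0,0],[0.1,-0.027,0,0],[0.1,-0.027,0,0],[0.1,-0.027,0,0],[0.1,-0.027,0,0],[0.1,-0.027,0,0],[0.1,-0.027,0,0],[0.1,-0.027,0,0]]])

```text
t: 23.08
ee_pos: [530.4, -71.1, 148.2]
tool_rot: [-0.0, 0.793, 0.609, 0.0]
contact_force: [0.0, -0.3, -0.0]
width: 0.684
finger_force: 0.0
```

```bash
python3 lookw.py
```

```text
[472.  19.] 2515 c [699.  37.] ends [659.  31.] [747.  44.] w- 32.0 w+ 24.0
[246. 178.] 6774 c [533. -30.] ends [574. -22.] [483. -40.] w- 34.0 w+ 24.0
23.1333 [530.5 -70.2 148.1] [-0.     0.793  0.609  0.   ]
```

P3 rolls like a cone, turning about 13° per 40 mm, which matches its taper. I'll follow that arc to the rim and then push it along the rim as I did with P2.

Request:
drive_tool(deltas=[[[0.05,0.19,0,-6.5],[0,0,0,-6.5],[0,0,0,-6.5],[0,0,0,-6.5],[0.1,0.015,0,0],[0.1,0.015,0,0],[0.1,0.015,0,0],[0.1,0.015,0,-1.35],[0.1,0.015,0,-1.35],[0.1,0.015,0,-1.35],[0.1,0.015,0,-1.35],[0.1,0.015,0,-1.35],[0.1,0.015,0,-1.35],[0.1,0.015,0,-1.35],[0.1,0.015,0,-1.35],[0.1,0.015,0,-1.35],[0.1,0.015,0,-1.35]]])

```text
t: 24.55
ee_pos: [531.6, -19.2, 148.3]
tool_rot: [0.0, 0.54, 0.842, 0.0]
contact_force: [-0.5, -0.1, -0.1]
width: 0.684
finger_force: 0.0
```

```bash
python3 lookw.py
```

```text
[259. 205.] 6684 c [521.   3.] ends [563.  21.] [475. -16.] w- 35.0 w+ 25.0
[474. 246.] 476 c [678.  39.] ends [655.  33.] [708.  46.] w- 21.0 w+ 16.0
24.6 [531.5 -18.4 148.2] [-0.     0.539  0.842  0.   ]
```

Request:
drive_tool(deltas=[[[0.1,0.015,0,-1.2],[0.1,0.015,0,-1.2],[0.1,0.015,0,-1.2],[0.1,0.015,0,-1.2],[0.1,0.015,0,-1.2],[0.1,0.015,0,-1.2],[0.1,0.015,0,-1.2],[0.1,0.015,0,-1.2],[0.1,0.015,0,-1.2],[0.1,0.015,0,-1.2],[0.1,0.015,0,-1.2],[0.1,0.015,0,-1.2],[0.1,0.015,0,-1.2],[0.1,0.015,0,-1.2],[0.1,0.015,0,-1.2]]])

```text
t: 25.85
ee_pos: [506.5, 35.8, 148.2]
tool_rot: [-0.0, 0.402, 0.916, 0.0]
contact_force: [0.4, -0.1, 0.7]
width: 0.681
finger_force: 0.0
```

```bash
python3 lookw.py
```

```text
[419.  23.] 2254 c [484. 198.] ends [490. 225.] [477. 170.] w- 23.0 w+ 17.0
[255. 206.] 6604 c [489.  52.] ends [522.  82.] [451.  18.] w- 34.0 w+ 24.0
25.9 [506.1  36.5 148.2] [-0.     0.401  0.916  0.   ]
```

Request:
drive_tool(deltas=[[[0.055,0,0,-4],[0.055,0,0,-4],[0.055,0,0,-4],[0.055,0,0,-4],[0.055,0,0,-4],[0.055,0,0,-4],[0.055,0,0,-4],[0.055,0,0,-4],[0.055,0,0,-4],[0.055,0,0,-4],[0,0,0,0]]])

```text
t: 26.82
ee_pos: [487.7, 46.2, 148.3]
tool_rot: [-0.0, 0.063, 0.998, 0.0]
contact_force: [0.5, -0.2, 0.1]
width: 0.681
finger_force: 0.0
```

```bash
python3 lookw.py
```

```text
[464. 179.] 1668 c [464. 184.] ends [471. 209.] [457. 159.] w- 22.0 w+ 17.0
[279. 200.] 6785 c [462.  61.] ends [473. 107.] [450.  12.] w- 35.0 w+ 24.0
26.8667 [487.9  46.  148.3] [0.    0.066 0.998 0.   ]
```

Request:
drive_tool(deltas=[[[0.05,0.1,0,-2.7],[0.05,0.1,0,-2.7],[0.05,0.1,0,-2.7],[0,0,0,0]]])

```text
t: 27.2
ee_pos: [485.0, 59.5, 148.9]
tool_rot: [0.002, -0.006, 1.0, 0.0]
contact_force: [3.9, 1.7, 0.1]
width: 0.686
finger_force: 2.2
```

Request:
drive_tool(deltas=[[[-0.5,0,0,0],[0,0,-0.6,0],[0,0,-0.6,0],[0,0,-0.5,0],[0.15,-0.4,0,6.4],[0.14,-0.4,0,6.4],[0,0,0,6.4],[0,0,0,0]]])

```text
t: 27.87
ee_pos: [489.7, 26.4, 216.4]
tool_rot: [-0.0, 0.166, 0.986, 0.0]
contact_force: [-0.0, -0.0, 0.3]
width: 0.682
finger_force: 0.0
```

```bash
python3 lookw.py
```

```text
[443. 123.] 1566 c [471. 200.] ends [485. 231.] [459. 173.] w- 25.0 w+ 51.0
[293. 159.] 3442 c [462.  64.] ends [461. 109.] [463.  15.] w- 33.0 w+ 22.0
27.9167 [490.   27.2 216.3] [0.    0.162 0.987 0.   ]
```

Request:
drive_tool(deltas=[[[0.33,-0.115,0,0],[0,0,0,0],[0,0,0.42,0],[0,0,0.42,0],[0,0,0.42,0],[0,0,0.43,0],[0,0,0,0],[0.037,0.119,0,0],[0.037,0.119,0,0],[0.037,0.119,0,0],[0.037,0.119,0,0],[0.037,0.119,0,0],[0.037,0.119,0,0],[0.037,0.119,0,0],[0.037,0.119,0,0],[0.037,0.119,0,0]]])

```text
t: 29.25
ee_pos: [477.1, 72.6, 148.7]
tool_rot: [0.0, 0.161, 0.987, 0.0]
contact_force: [0.6, -0.8, -0.6]
width: 0.681
finger_force: 0.1
```

```bash
python3 lookw.py
```

```text
[444. 151.] 2342 c [458. 200.] ends [469. 229.] [449. 174.] w- 21.0 w+ 41.0
[293. 210.] 6469 c [463.  98.] ends [464. 142.] [462.  47.] w- 33.0 w+ 24.0
29.3 [477.1  73.6 148.6] [-0.     0.161  0.987  0.   ]
```

```bash
cat > tote.py <<'E'
from h import *
from rig import *
T=grab_frame("top");C=grab_frame("scene")
A=blobs(T,[(160,150),(310,155),(284,355),(160,355)]);B=blobs(C,[(428,226),(505,200),(665,290),(590,330)])
for f,L in((T,A),(C,B)):
    for a in L: print((a[0]*S).round(),a[3],[plane(f,x,25).round(0)[:2] for x in a[:3]])
for a in A:
    for b in B: print(*[np.round(v,1) for v in tri(T,a[0],C,b[0])])
E
python3 tote.py
```

```text
[213. 312.] 448 [array([504., 284.]), array([540., 316.]), array([472., 256.])]
[506. 256.] 372 [array([499., 298.]), array([533., 321.]), array([459., 272.])]
[504.5 284.5  34.4] 7.0
```

Both earlier preforms are lying low in the tote, near (504,284) at z≈34, clear of the chute. I'll finish P3.

Request:
drive_tool(deltas=[[[0.037,0.119,0,0],[0.037,0.119,0,0],[0.037,0.119,0,0],[0.037,0.119,0,0],[0.037,0.119,0,0],[0.037,0.119,0,0],[0.037,0.119,0,0],[0.037,0.119,0,0],[0.037,0.119,0,0],[0.037,0.119,0,0],[0.037,0.119,0,0],[0.037,0.119,0,0],[0.037,0.119,0,0],[0.037,0.119,0,0],[0.037,0.119,0,0],[0.037,0.119,0,0],[0,0,0,0],[0,0,0,0],[0,0,0,0],[0,0,0,0]]])

```text
t: 31.07
ee_pos: [478.9, 151.4, 148.7]
tool_rot: [0.0, 0.162, 0.987, -0.0]
contact_force: [-0.6, 0.3, 0.8]
width: 0.682
finger_force: 0.0
```

Request:
drive_tool(deltas=[[[0,0,-0.6,0],[0,0,-0.6,0],[0,0,-0.6,0],[0,0,-0.6,0],[-0.3,-0.7,0,0],[-0.3,-0.7,0,0],[-0.3,-0.7,0,0],[-0.3,-0.7,0,0],[-0.3,-0.7,0,0],[0,0,0,0],[0,0,0,0],[0,0,0,0]]])

```text
t: 32.07
ee_pos: [491.1, 0.4, 244.6]
tool_rot: [-0.0, 0.162, 0.987, 0.0]
contact_force: [0.1, 0.4, -0.2]
width: 0.678
finger_force: 0.0
```

```bash
python3 tote.py; python3 look.py; python3 -c "
from rig import *;import cv2,numpy as np
a=grab_frame('top')['image'][90:240,95:365];b=grab_frame('scene')['image'][120:270,200:440]
cv2.imwrite('pics/fin.png',np.hstack([cv2.resize(a,(400,222)),cv2.resize(b,(400,222))]))"
```

```text
[214. 317.] 646 [array([497., 281.]), array([464., 337.]), array([529., 226.])]
[499. 251.] 578 [array([481., 302.]), array([423., 294.]), array([540., 309.])]
[495.1 277.6  44.8] 5.0
[215. 317.] 645 [array([474., 245.]), array([445., 296.]), array([502., 197.])]
32.2167 [491.1   1.2 244.5] [ 0.9  0.3 -0.2]
```

View pics/fin.png

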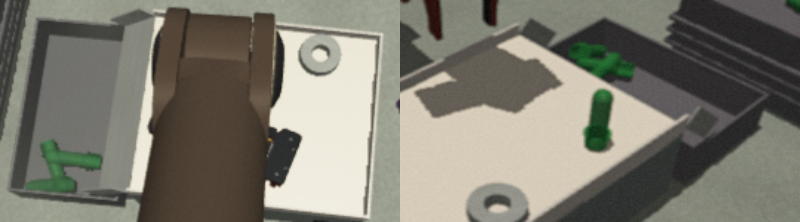

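Run:
```python
from h import *
from rig import *
T=grab_frame("top");C=grab_frame("scene")
tp=lambda p:(95+p[0]*270/400,90+p[1]*150/222)
for n,p in dict(a=(50,185),b=(55,165),c=(75,159)).items():
    print(n,[plane(T,tp(p),z).round()[:2] for z in (25,50,75)])
for n,p in dict(wallfar=(12,190),chuteend=(110,192)).items(): print(n,plane(T,tp(p),75).round()[:2])
# top outline of green in scene: highest/leftmost extents projected at the rim height
im=C["image"];m=cv2.inRange(cv2.cvtColor(im,cv2.COLOR_BGR2HSV),(40,90,25),(85,255,255))
for r in range(143,178): print(r,"".join("#" if v else "." for v in m[r,295:350]), int(im[r,295:350,1].max()))
```

```text
a [array([464., 298.]), array([461., 291.]), array([457., 284.])]
b [array([499., 294.]), array([494., 287.]), array([490., 280.])]
c [array([512., 261.]), array([507., 255.]), array([502., 249.])]
wallfar [444. 343.]
chuteend [452. 186.]
143 ....................................................... 141
144 ....................................................... 135
145 ....................................................... 137
146 ....................................................... 131
147 ....................................................... 118
148 .............###....................................... 89
149 ..........#######...................................... 87
150 .........##################............................ 94
151 ........####################........................... 87
152 .......######################.......................... 88
153 ......#######################.......................... 84
154 ......#######################.......................... 82
155 ......######################....####................... 82
156 ......######################...##
[... 670 characters left out ...]
 ..................###########################.......... 207
168 ...................##########################.......... 209
169 ....................#########################.......... 208
170 ......................#######.....###########.......... 207
171 ........................####.......#########........... 206
172 .........................##..............##............ 208
173 ....................................................... 210
174 ....................................................... 209
175 ....................................................... 207
176 ....................................................... 210
177 ....................................................... 207
```

Run:
```python
from h import *
import pickle
F=pickle.load(open("f0.pkl","rb"));T,C=F["top"],F["scene"]
tp=lambda p:(95+p[0]*270/400,90+p[1]*150/222)
for n,p,q in [("a",(50,185),(312,154)),("b",(55,165),(322,161)),("c",(75,159),(325,164)),("a2",(50,185),(318,153)),("c mouth?",(100,160),(319,170)),("b+y end",(45,145),(336,166))]: print(n,*[np.round(v,1) for v in tri(T,tp(p),C,q)])
```

```text
a [461.4 292.7  41.1] 1.4
b [496.6 290.3  38.2] 0.1
c [514.  263.1  49.6] 20.2
a2 [466.7 299.   41.3] 14.4
c mouth? [518.4 224.8  52.9] 31.0
b+y end [529.7 312.3  28.8] 4.9
```

All three preform middles are inside the tote walls and well below its rim, at z of about 41, 38 and 50 mm. The standing preform and the ring gauge are still in place, so I'm handing in.

```bash
python3 -c "
from rig import *;print(job_done())"
```

```text
the job is handed in; nothing more can be done
None
```

I swept all three rejected preforms down the chute into the tote and handed the job in at about 32 s; in the last pictures the standing preform and ring gauge looked unmoved, and the judge's verdict was not shown.

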